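# Set the depth sleeve of a card punch and raise its lever

### The arm

A 6-joint arm with a two-finger parallel gripper is mounted at the origin on the work surface. World frame = base frame: x ahead of the robot, y to its left, z up, the work surface at z = 0. Lengths are in m, angles in rad, forces in N, time in s.
With the tool pointing down it reaches from about 0.375 to 0.9 m from the base axis. Payload 3.1 kg.
Tool frame: the origin (TCP) lies between the finger pads; the fingertips stand tip_reach ahead of it and the grasp point (between the pads) lies 8 mm behind it (tip_reach is the distance from the TCP to the fingertips, in m); z points along the fingers, y is the direction in which the jaws open and shut (so a half turn about z gives the same grasp; the last joint's range is limited). The gripper opens to 85 mm and grips with 20 to 120 N. Pads are 22 mm wide; open, the fingers measure 114 mm over their backs; the gripper's body (76 mm by 85 mm) begins 54 mm behind the grasp point. The pads swing forward as they close: fully open they stand 13 mm farther back than shut.
Start: joints at [1.028, 0.527, 1.433, -0, 1.181, -0.178], TCP at [0.223, 0.584, 0.242] pointing down, gripper open.
Joint ranges: [-3.08, 3.08], [-0.75, 2.2], [0.22, 2.44], [-1.43, 4.57], [0, 2.65], [-2.85, 2.85]. Speed limits (rad/s): [2.79, 2.79, 3.14, 3.14, 3.14, 3.14].

### API

Orientations are given as a unit quaternion [w, x, y, z].
In Python, from bench import move_to, movel, goto_joints, move_gripper, wait, solve_ik, sense, get_image, IKError, sign_off, boxes_of, mark_of, tip_reach gives the robot as it stands. Calls block until the motion is done:
- move_to(position, orientation): joint-space move of the TCP to a pose.
- movel(position, ori=None, feed=0.15): straight line of the TCP; ori=None keeps the orientation; feed is the mean speed in m/s.
- goto_joints(angles): joint-space move.
- move_gripper(opening, grip_force=None): finger opening in m; grip_force is the grip in N (None keeps the last); returns when the fingers have stopped.
- wait(seconds).
- solve_ik(position, orientation): joint angles nearest the present ones, or None.
- sense(): the state.
- get_image(name): name is "scene" or "top" or "wrist"; returns a dict with "frame" (480x640x3 uint8, red, green, blue), "fx", "fy", "cx", "cy" (pixels), "D" ([k1, k2, p1, p2, k3] as OpenCV has them; the pictures are not rectified), "pose" (4x4, takes a point from camera to world coordinates). Camera axes: x right, y up, looking along -z (the intrinsics and any distortion apply to the point x, -y, -z); pixel columns grow to the right and rows downward; lengths in m; the calibration is good to about 2 mm. A picture is of the moment at which its call begins. There is no depth.
A pose or a line that the arm cannot do raises IKError and nothing moves.
- sign_off(): hands the job in, once; it reports no verdict.
Trained networks look in the newest picture that a camera, given by its name, has taken for a name from the list of things; names that differ only in an ending like _2 or _b are one class to them, and where a whole thing is asked for, a point or a joint stands for the part that bears it (a point fixed in the world has none). Each returns a list of dicts, best first, with "score" (0 to 1); they miss things now and then, are a little off and sometimes report something else, mostly with a low value. They report only what shows in the picture. A call takes as long as a camera call.
- boxes_of(label, camera): "uv" ([column, row] in pixels, amid what is visible of it).
- mark_of(label, camera): "uv" ([column, row] in pixels: a listed point, or the origin of a listed thing).
The state is a dict: "t": time; "joint_pos": joint angles; "joint_velocities": joint speeds; "joint_torque": joint torques, N m; "eef_pos": TCP position; "ee_rot": TCP orientation; "ft_force": force on the tool from outside, world axes, zero at the start; "moment": the same for the moment, N m; "grip_width": finger opening in m.
Only numpy, scipy, OpenCV 4.12 (cv2) and the standard library are available. Lean on these libraries where they do the work, as an engineer would, in place of code of your own. Each camera call takes 0.05 s, during which the arm holds its last target. There are 200 camera calls.

### The job

Make the card punch ready for the next batch: turn its spring-locked depth sleeve, which must be pushed in while it is turned, until its fin points at 7 and let it spring back out fully so that it locks there. Then raise the folded-down lever fully upright against its stop and let go, leaving the things around the punch where they are.

Things in the scene. Friction and masses are not known exactly. Their poses are not given: they have to be found in the camera images.
- punch: Grey lever card punch fixed to the table, 150 mm deep (x), 270 mm wide (y). Origin: centre of its underside, on the table. Its x axis points from its front (a panel sloping to the robot) to its rear, y to its left, z up. The sleeve on the panel leans 35 degrees from vertical to the front: its axis is (-0.574, 0, 0.819) in this frame. The punch head at the right (y -90 to -130 mm) is 110 mm high.
- dial_face (a point): Centre of the round dial plate (116 mm across, tilted 35 degrees) under the sleeve, at (0, 0, 92) mm in the punch's frame. Black digits 1 to 9 stand on it 48 mm from the sleeve's axis, 24 degrees apart, growing clockwise seen from above: 1 on the left (+y) side, 5 uphill (rear), 9 on the right.
- sleeve_grip (a point): Point on the sleeve's axis 36 mm above the dial plate (sleeve out), where to grip; moves with the sleeve. The sleeve is a dark fluted steel cylinder 42 mm in diameter, from 12 to 56 mm above the plate. A thin skirt below it (54 mm across) carries a small steel fin, its top 13 mm above the plate, that points at the set number.
- fin_tip (a point): Tip of the fin, 38 mm from the sleeve's axis and 11 mm above the dial plate; points at the set number.
- sleeve_press (a joint): Travel of the sleeve along its axis, m: 0 = sprung fully out, 0.008 = pushed in to its hard stop. Spring 4.5 N at first, 8.1 N fully in. Out, teeth lock the rotation at each number; 6 mm or more in, it turns almost freely. Let go within about 6 degrees of a number, it is drawn into it; between numbers (it may start so) it may stay about 5 mm in on a tooth, not locked.
- sleeve_turn (a joint): Rotation of the sleeve in rad: 0 = number 1, +0.4189 (24 degrees) a number, so 7 is 2.513 and 9 (end stop) is 3.35. Grows clockwise as seen looking down on the sleeve along its axis.
- lever (a joint): Lever angle in rad: 0 = lying level, pointing to the punch's front; 1.571 = upright, its stop. Its pivot runs along the punch's y axis at (30, 110, 38) mm in the punch's frame. Friction holds it where it is left; lifting it at the grip takes about 3 to 4 N.
- lever_grip (a point): Centre of the lever's black rubber grip, 122 mm from the pivot. The lever is a round steel rod, 154 mm long in all, the grip its last 66 mm, 18 mm in diameter. When it lies, the rod's axis is 38 mm above the table and the grip stands free in front of the punch's left side.
- card_stack: Bystander: stack of blue cards, 100 x 148 x 36 mm, to the right of the punch. Origin: centre of its underside.
- drink: Bystander: drink bottle, 64 mm in diameter, 170 mm high, behind the punch. Origin: centre of its underside.
- marker: Bystander: marker pen lying on the table at the left, 140 mm long, 18 mm thick. Origin: middle of its length, on the table.
- tape: Bystander: roll of white tape lying flat, 90 mm in diameter, 24 mm high, behind the punch. Origin: centre of its underside.

How it is judged:
By the outcome, as a careful person would: the job done as asked, in the order asked, and still so for the second after the job is handed in, with the robot touching nothing.
It also fails if it takes over 64 s, if anything falls off the work surface, if the arm or the gripper's body presses on something with over 40 N, if the wrist force passes 120 N, or if a joint passes its speed limit or range.

## Working session

There is one attempt and no reset: what is moved stays moved. The work goes in short steps, each a Python script; the robot and the scene stay as the last script left them, time stands still between calls to the robot, and variables do not carry over. Pictures are saved under pics/ and viewed, about 8 in all and at most 12, crops included, and the job is handed in when it is done.

```bash
mkdir -p pics; ls
cat > h.py <<'E'
import numpy as np, cv2
from bench import *
from scipy.spatial.transform import Rotation as R
def K(im): return np.array([[im['fx'],0,im['cx']],[0,im['fy'],im['cy']],[0,0,1.]])
F=np.diag([1,-1,-1.])
def ray(im,uv):
    n=cv2.undistortPoints(np.array([[uv]],float),K(im),np.array(im['D'],float))[0,0]
    P=np.array(im['pose']); d=P[:3,:3]@F@np.array([n[0],n[1],1]); return P[:3,3],d/np.linalg.norm(d)
def atz(im,uv,z):
    o,d=ray(im,uv); return o+d*(z-o[2])/d[2]
def proj(im,p):
    P=np.array(im['pose']); c=(np.atleast_2d(p)-P[:3,3])@P[:3,:3]@F
    return cv2.projectPoints(c,np.zeros(3),np.zeros(3),K(im),np.array(im['D'],float))[0][:,0]
def tri(rs):
    A=np.zeros((3,3));b=np.zeros(3)
    for o,d in rs: M=np.eye(3)-np.outer(d,d);A+=M;b+=M@o
    return np.linalg.solve(A,b)
def save(im,name,crop=None,s=1):
    f=im['frame'][:,:,::-1]
    if crop: f=f[crop[1]:crop[3],crop[0]:crop[2]]
    cv2.imwrite('pics/'+name,cv2.resize(f,None,fx=s,fy=s,interpolation=cv2.INTER_CUBIC))
def quat(Rm):
    q=R.from_matrix(Rm).as_quat(); return [q[3],q[0],q[1],q[2]]
E
python3 - <<'E'
from h import *
ims={}
for c in ['scene','top']:
    im=ims[c]=get_image(c); 
    print(c,np.round(im['pose'],3).tolist(),im['fx'])
    for l in ['punch','dial_face','sleeve_grip','fin_tip','lever_grip','card_stack','drink','marker','tape']:
        r=mark_of(l,c)[:2]
        print(l,[(np.round(a['uv'],1).tolist(),round(a['score'],2)) for a in r], [np.round(atz(im,a['uv'],{'dial_face':.092,'sleeve_grip':.121,'fin_tip':.1,'lever_grip':.038}.get(l,0)),3).tolist() for a in r[:1]])
a=np.vstack([ims['scene']['frame'],ims['top']['frame']])[:,:,::-1]
cv2.imwrite('pics/a.png',cv2.resize(np.hstack([ims['scene']['frame'],ims['top']['frame']])[:,:,::-1],None,fx=.625,fy=.625,interpolation=cv2.INTER_AREA))
print(sense(),tip_reach)
E
```

```text
pics
scene [[0.588, -0.699, 0.407, 1.084], [0.809, 0.503, -0.305, -0.285], [0.009, 0.509, 0.861, 1.13], [0.0, 0.0, 0.0, 1.0]] 563.0327698972302
punch [([233.2, 313.4], 0.97), ([223.1, 281.1], 0.44)] [[0.591, -0.156, 0.0]]
dial_face [([225.2, 291.9], 0.61)] [[0.582, -0.155, 0.092]]
sleeve_grip [([225.1, 280.7], 0.91)] [[0.575, -0.146, 0.121]]
fin_tip [([248.2, 283.1], 0.63), ([235.8, 311.8], 0.42)] [[0.596, -0.108, 0.1]]
lever_grip [([265.4, 250.3], 0.74)] [[0.521, -0.023, 0.038]]
card_stack [([112.0, 369.8], 0.77)] [[0.553, -0.423, 0.0]]
drink [([290.4, 364.3], 0.87)] [[0.757, -0.119, 0.0]]
marker [([332.3, 249.3], 0.79), ([248.2, 282.2], 0.22)] [[0.589, 0.112, 0.0]]
tape [([214.2, 396.4], 0.77), ([332.5, 249.9], 0.17)] [[0.722, -0.28, 0.0]]
top [[-0.012, 0.994, -0.108, 0.478], [-1.0, -0.015, -0.023, 0.048], [-0.024, 0.108, 0.994, 1.273], [0.0, 0.0, 0.0, 1.0]] 620.407536711026
punch [([437.5, 252.0], 0.68)] [[0.585, -0.152, 0.0]]
dial_face [([428.7, 234.8], 0.25)] [[0.611, -0.122, 0.092]]
sleeve_grip [([444.0, 254.1], 0.89)] [[0.571, -0.145, 0.121]]
fin_tip [([428.6, 237.6], 0.58)] [
[... 284 characters left out ...]
, -0.422, 0.0]]
{'t': 1.0, 'joint_pos': array([ 1.02748178e+00,  5.27487384e-01,  1.43265279e+00,  9.25316084e-06,
        1.18141864e+00, -1.78486633e-01]), 'joint_velocities': array([-0.0016077 ,  0.00089386,  0.00035402,  0.00068549,  0.00140899,
        0.00184649]), 'joint_torque': array([ 1.04263050e-03, -4.42324340e+01, -1.78427374e+01, -1.19195506e-04,
        8.23432438e-04,  7.74870387e-06]), 'eef_pos': array([0.2229542 , 0.58387848, 0.24233322]), 'ee_rot': array([1.97089572e-06, 1.81405734e-01, 9.83408338e-01, 1.73433155e-05]), 'ft_force': array([-0.19905422, -0.98415711,  0.27951445]), 'moment': array([0.03035722, 0.03929744, 0.02441324]), 'grip_width': 0.08530256171222696} 0.011
```

View pics/a.png

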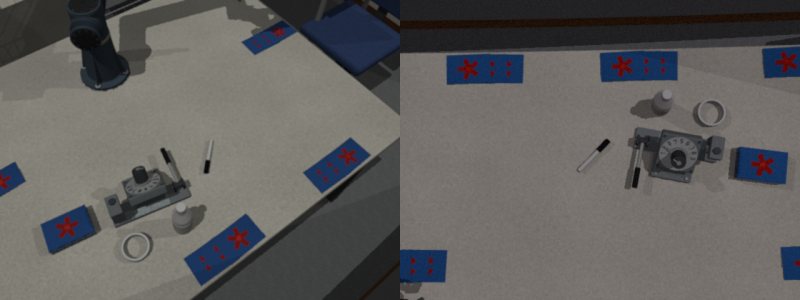

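```bash
cat >> h.py <<'E'
from scipy.optimize import least_squares
ax=np.array([-.5736,0,.8192]); D0=np.array([0,0,.092])
# in-plane: left (+y) ; uphill = rear
up=np.array([.8192,0,.5736]); left=np.array([0,1.,0])
def finp(th,press=0,r=.038,h=.011):
    # number n=1+th/24deg ; 5 (96deg) uphill => phi=th-96deg clockwise from uphill, right = -y
    phi=th-np.radians(96); return D0+ax*(h-press)+r*(np.cos(phi)*up-np.sin(phi)*left)
def leverp(q,r=.122): return np.array([.030,.110,.038])+r*np.array([-np.cos(q),0,np.sin(q)])
def W(s,p): # s=[x,y,yaw]
    return R.from_euler('z',s[2]).apply(p)+np.array([s[0],s[1],0])
def punchR(s): return R.from_euler('z',s[2]).as_matrix()
E
python3 - <<'E'
from h import *
obs=[]
for c in ['scene','top']:
    im=get_image(c)
    for l in ['punch','sleeve_grip','fin_tip','lever_grip','dial_face']:
        r=mark_of(l,c)
        if r and r[0]['score']>.5: obs.append((im,l,np.array(r[0]['uv'])))
def model(p):
    s=p[:3]; return {'punch':W(s,np.zeros(3)),'sleeve_grip':W(s,D0+ax*.036),'fin_tip':W(s,finp(p[3])),'lever_grip':W(s,leverp(p[4])),'dial_face':W(s,D0)}
f=lambda p: np.concatenate([proj(im,model(p)[l])[0]-uv for im,l,uv in obs])
best=min((least_squares(f,[.587,-.154,-.2,t,.1],loss='soft_l1',f_scale=2) for t in np.radians([20,60,100,140])),key=lambda r:r.cost)
print(best.x,np.degrees(best.x[2:]),best.cost); 
for (o,l,u),e in zip(obs,f(best.x).reshape(-1,2)): print(l,e.round(1))
s=best.x[:3]; np.save('s.npy',best.x)
P=punchR(s); z=-P@ax
g=W(s,D0+ax*.2)
for a in range(-180,180,30):
    y=R.from_rotvec(z*np.radians(a)).apply(P@left); M=np.c_[np.cross(y,z),y,z]
    q=solve_ik(g,quat(M)); q2=solve_ik(W(s,D0+ax*.028),quat(M))
    print(a,None if q is None else np.round(q,2), None if q2 is None else np.round(q2,2))
E
```

```text
[ 0.59030704 -0.14794392 -0.20646818  0.63031944  0.01561964] [-11.82975526  36.11464391   0.89493937] 239.80165240426234
punch [0.3 1.1]
sleeve_grip [-1.5 -1.7]
fin_tip [-1.1  1.4]
lever_grip [2.1 0. ]
dial_face [4.7 0.7]
punch [-1.7  0.8]
sleeve_grip [27.  83.6]
fin_tip [-0.4  0.9]
lever_grip [ 2.9 -0.1]
dial_face [-3.3 -3.9]
-180 [-0.62  0.2   2.16  0.87  0.31  0.38] [-0.52  0.63  2.06  2.19  0.22 -0.9 ]
-150 [-0.62  0.2   2.16  0.87  0.31  0.9 ] [-0.52  0.63  2.06  2.19  0.22 -0.37]
-120 [-0.62  0.2   2.16  0.87  0.31  1.43] [-0.52  0.63  2.06  2.19  0.22  0.15]
-90 [-0.62  0.2   2.16  0.87  0.31  1.95] [-0.52  0.63  2.06  2.19  0.22  0.67]
-60 [-0.62  0.2   2.16  0.87  0.31  2.48] [-0.52  0.63  2.06  2.19  0.22  1.2 ]
-30 None [-0.52  0.63  2.06  2.19  0.22  1.72]
0 [-0.62  0.2   2.16  0.87  0.31 -2.76] [-0.52  0.63  2.06  2.19  0.22  2.24]
30 [-0.62  0.2   2.16  0.87  0.31 -2.24] [-0.52  0.63  2.06  2.19  0.22  2.77]
60 [-0.62  0.2   2.16  0.87  0.31 -1.71] None
90 [-0.62  0.2   2.16  0.87  0.31 -1.19] [-0.52  0.63  2.06  2.19  0.22 -2.47]
120 [-0.62  0.2   2.16  0.87  0.31 -0.67] [-0.52  0.63  2.06  2.19  0.22 -1.95]
150 [-0.62  0.2   2.16  0.87  0.31 -0.14] [-0.52  0.63  2.06  2.19  0.22 -1.42]
```

```bash
cat >> h.py <<'E'
def tool(s,a): # tool along sleeve axis, jaw angle a (deg, clockwise seen from above) from punch +y
    P=punchR(s); z=-P@ax; y=R.from_rotvec(z*np.radians(a)).apply(P@left); return quat(np.c_[np.cross(y,z),y,z])
E
python3 - <<'E'
from h import *
s=np.load('s.npy')
move_to(W(s,D0+ax*.17),tool(s,150))
im=get_image('wrist'); save(im,'w1.png')
st=sense(); print(st['t'],st['eef_pos'],st['joint_pos'].round(2),np.round(im['pose'],3).tolist())
for l in ['punch','sleeve_grip','fin_tip','lever_grip','dial_face']:
    print(l,[(np.round(a['uv'],1).tolist(),round(a['score'],2)) for a in mark_of(l,'wrist')[:2]])
print('pred grip,face,fin,lever',proj(im,np.array([W(s,D0+ax*.036),W(s,D0),W(s,finp(s[3])),W(s,leverp(0))])).round(1).tolist())
E
```

```text
4.3333 [ 0.49517187 -0.12743828  0.23130398] [-0.6   0.28  2.16  1.07  0.25 -0.33] [[0.225, 0.924, -0.309, 0.479], [-0.932, 0.297, 0.21, -0.087], [0.286, 0.24, 0.928, 0.375], [0.0, 0.0, 0.0, 1.0]]
punch [([294.0, 239.0], 0.65), ([158.9, 261.7], 0.27)]
sleeve_grip [([314.9, 226.9], 0.96)]
fin_tip [([294.0, 184.9], 0.61)]
lever_grip [([158.3, 262.0], 0.79)]
dial_face [([315.8, 218.5], 0.6)]
pred grip,face,fin,lever [[316.1, 224.2], [316.1, 214.0], [294.4, 180.1], [157.8, 254.5]]
```

View pics/w1.png

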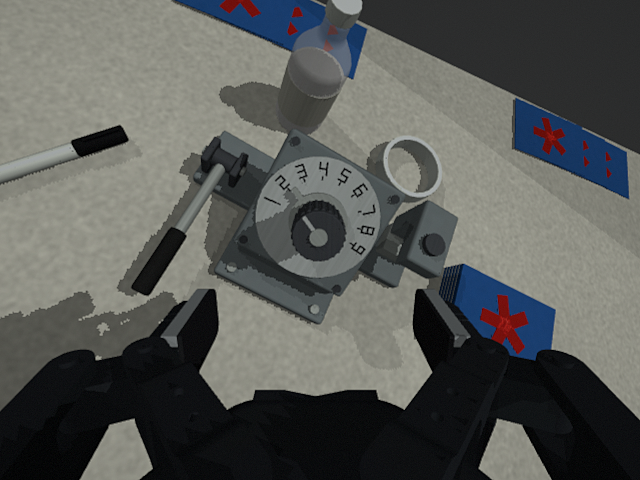

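Run:
```python
from h import *
s=np.load('s.npy'); obs=[]
im=get_image('wrist'); save(im,'w2.png',(190,120,450,320),3)
for c in ['wrist','scene','top']:
    im=get_image(c)
    for l in ['punch','sleeve_grip','fin_tip','lever_grip','dial_face']:
        r=mark_of(l,c)
        if r and r[0]['score']>.5: obs.append((im,l,np.array(r[0]['uv']),c))
def model(p):
    s=p[:3]; return {'punch':W(s,np.zeros(3)),'sleeve_grip':W(s,D0+ax*(.036-p[5])),'fin_tip':W(s,finp(p[3],p[5])),'lever_grip':W(s,leverp(p[4])),'dial_face':W(s,D0)}
f0=lambda p: np.concatenate([proj(im,model(p)[l])[0]-uv for im,l,uv,c in obs])
f=lambda p: np.r_[f0(p),(p[5]-.004)/.003]
b=least_squares(f,np.r_[s[:5],.004],loss='soft_l1',f_scale=2)
print(b.x,np.degrees(b.x[2:5]),b.cost)
for o,e in zip(obs,f0(b.x).reshape(-1,2)): print(o[3],o[1],e.round(1))
np.save('s.npy',b.x)
```

```text
[ 0.5871692  -0.15052646 -0.20192254  0.4930409  -0.03929096  0.00261981] [-11.56930934  28.24916249  -2.25120643] 19.78354697960631
wrist punch [ 1.3 -0.7]
wrist sleeve_grip [-1.   0.7]
wrist fin_tip [ 0.  -0.7]
wrist lever_grip [ 1.1 -0.6]
wrist dial_face [-1.3 -0.6]
scene punch [-1.5 -1.2]
scene sleeve_grip [-0.4  0.6]
scene fin_tip [-2.5  1. ]
scene lever_grip [ 2.1 -0.5]
top punch [ 1.4 -0.6]
top sleeve_grip [-0.8 -1. ]
top fin_tip [-1.3  1.7]
top lever_grip [2.5 1.9]
top dial_face [-1.1  1.4]
```

View pics/w2.png

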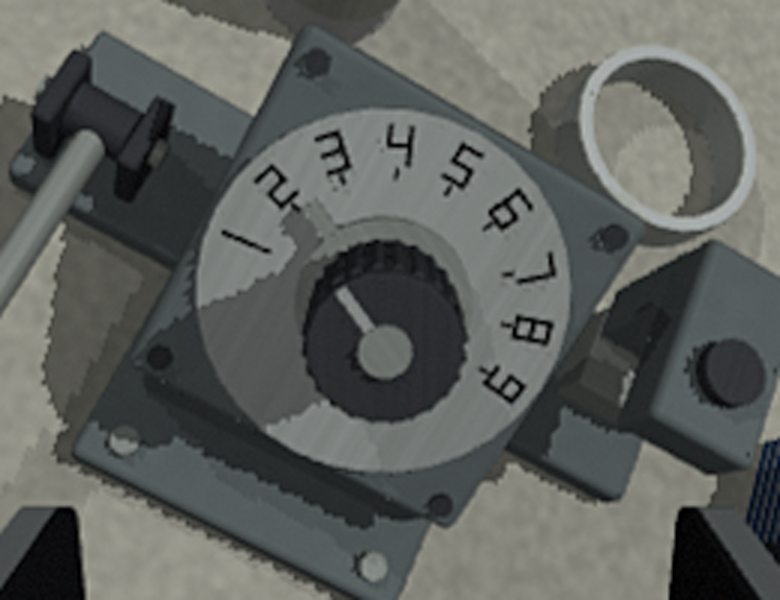

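Run:
```python
from h import *
s=np.load('s.npy'); q=tool(s,150); A=punchR(s)@ax
move_to(W(s,D0+ax*.10),q)
movel(W(s,D0+ax*.028),q,feed=.05)
wait(.2); st=sense(); f0=st['ft_force']; print(st['t'],st['joint_pos'].round(2),f0.round(2),st['eef_pos']-W(s,D0+ax*.028))
move_gripper(.03,60); wait(.2)
st=sense(); print('grip',st['grip_width'],(st['ft_force']-f0).round(2),'tooly',(R.from_quat(np.r_[st['ee_rot'][1:],st['ee_rot'][0]]).as_matrix()[:,1]).round(2))
for d in np.arange(1,10)*.001:
    movel(W(s,D0+ax*(.028-d)),q,feed=.02); wait(.15)
    st=sense(); f=st['ft_force']-f0; print(round(d,4),'axial',round(f@A,2),f.round(1),np.dot(st['eef_pos']-W(s,D0+ax*.028),A).round(4))
    if f@A>12: break
im=get_image('wrist'); save(im,'w3.png'); print(sense()['t'])
```

```text
7.975 [-0.53  0.62  2.07  2.18  0.23 -1.42] [ 0.46 -0.28 -0.05] [-2.03363484e-05 -1.96817795e-05  1.84020353e-04]
grip 0.041106576756468775 [-2.68  1.55  2.65] tooly [ 0.23 -0.93  0.29]
0.001 axial 5.93 [-2.9  1.5  5. ] -0.0009
0.002 axial 6.36 [-4.5  0.9  4.5] -0.0019
0.003 axial 6.74 [-4.   1.1  5.3] -0.0029
0.004 axial 13.84 [-7.9  1.8 11.2] -0.0031
10.3
```

View pics/w3.png

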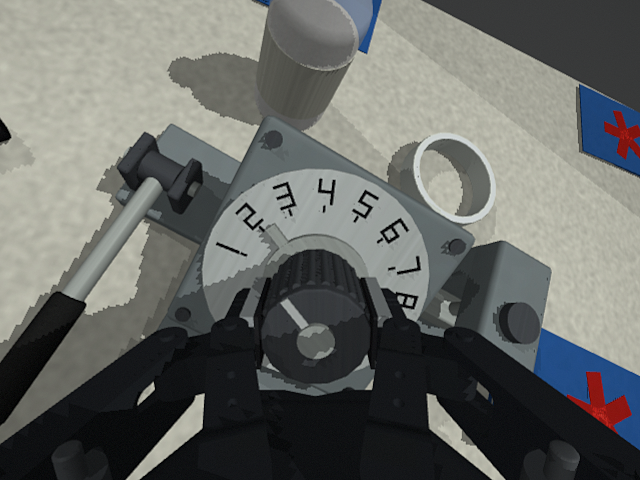

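```bash
cat >> h.py <<'E'
def finang(im,uv,s,h):
    o,d=ray(im,uv); P=punchR(s); n=P@ax; c=W(s,D0+ax*h); X=o+d*((c-o)@n)/(d@n)-c
    return np.degrees(np.arctan2(-X@P@left,X@P@up))+96, np.linalg.norm(X)
E
python3 - <<'E'
from h import *
s=np.load('s.npy'); q=tool(s,150); A=punchR(s)@ax
im=get_image('wrist'); r=mark_of('fin_tip','wrist'); print([(a['uv'],a['score']) for a in r[:2]])
for uv in [(269,230)]+[a['uv'] for a in r[:1]]: print('fin',finang(im,uv,s,.004))
for n,h in ((2,0),(3,0)): print(n,proj(im,W(s,finp(np.radians(24*(n-1)),0,.048,0))))
movel(W(s,D0+ax*(.028-.0030)),q,feed=.02); wait(.1)
th=finang(im,(269,230),s,.004)[0]
if abs(th-31)<8:
    j=sense()['joint_pos']; f0=None
    for k in range(1,4):
        t=j.copy(); t[5]+=np.radians(150.8-th)*k/3; goto_joints(t); wait(.1)
        st=sense(); print(k,st['t'],(st['ft_force']@A).round(1),st['ft_force'].round(1),st['moment'].round(2),st['grip_width'],st['joint_pos'][5].round(3),st['eef_pos'].round(4))
    im=get_image('wrist'); save(im,'w4.png')
    r=mark_of('fin_tip','wrist'); print([(a['uv'],a['score'],finang(im,a['uv'],s,.0035)) for a in r[:2]])
    for n in (6,7,8): print(n,proj(im,W(s,finp(np.radians(24*(n-1)),0,.048,0))))
E
```

```text
[([272.8, 226.8], 0.76)]
fin (np.float64(27.164287073396935), np.float64(0.03553671241176817))
fin (np.float64(31.104243341702784), np.float64(0.035681587940555586))
2 [[249.01735964 211.75050818]]
3 [[284.34325854 191.14150598]]
1 11.575 6.5 [-3.9  0.8  5.1] [-0.09  0.29 -0.06] 0.04079467641674924 -0.715 [ 0.5729 -0.1481  0.1127]
2 12.4 7.6 [-4.5 -0.8  6.3] [-0.28  0.35 -0.19] 0.041110452340233215 0.004 [ 0.5726 -0.1484  0.1126]
3 13.225 6.2 [-4.9 -2.2  4.5] [-0.34  0.38 -0.27] 0.04092333174702072 0.724 [ 0.5722 -0.1485  0.1123]
[([269.1, 226.9], 0.8, (np.float64(156.05121531761904), np.float64(0.03736477645020603)))]
6 [[222.52791051 252.92884706]]
7 [[241.7225509  220.21338822]]
8 [[275.1133701  197.64117155]]
```

View pics/w4.png

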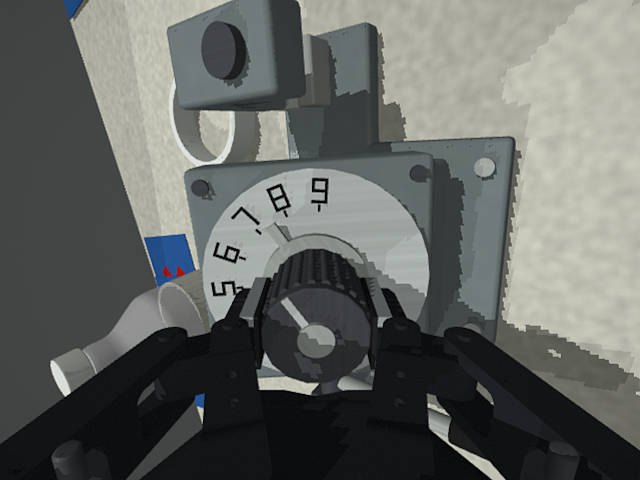

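Run:
```python
from h import *
s=np.load('s.npy')
im=get_image('wrist')
# draw predicted fin (radial segments) at 7 pos +-: top of fin at h .005
for th,c in ((144,(255,0,0)),(150,(0,255,0)),(156,(0,0,255))):
    a=proj(im,np.array([W(s,finp(np.radians(th),0,.0375,.005)),W(s,finp(np.radians(th),0,.058,.0))])); print(th,a.round(1).tolist())
x=im['frame'].copy(); im['frame']=x; save(im,'w5.png',(200,160,340,270),5)
```

```text
144 [[256.3, 237.7], [225.9, 206.1]]
150 [[262.0, 232.3], [234.6, 197.6]]
156 [[268.5, 227.6], [244.3, 190.1]]
```

View pics/w5.png

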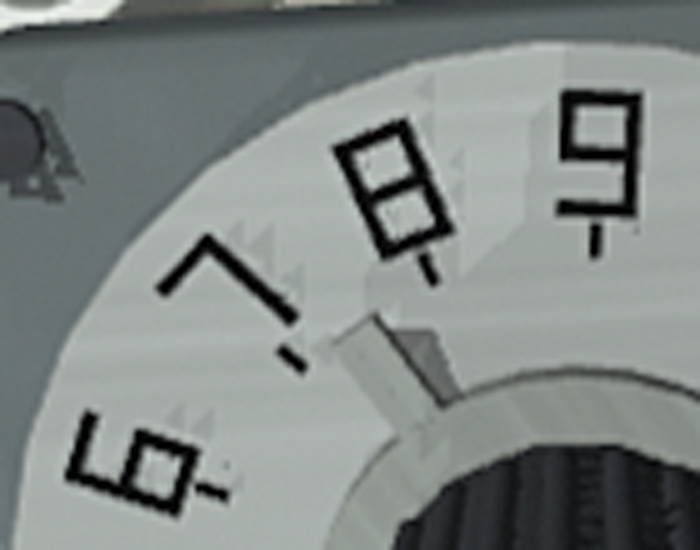

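Run:
```python
from h import *
s=np.load('s.npy'); A=punchR(s)@ax
j=sense()['joint_pos'].copy(); j[5]-=np.radians(4.3); goto_joints(j); wait(.1)
st=sense(); p=st['eef_pos']
for d in (.002,.004,.006,.0075):
    movel(p+A*d,feed=.02); wait(.1); st=sense(); print(d,(st['ft_force']@A).round(1),st['moment'].round(2))
move_gripper(.085); wait(.3)
p=sense()['eef_pos']; movel(p+A*.10,feed=.12); wait(.1)
im=get_image('wrist'); save(im,'w6.png',(190,120,510,360),2.5); print(sense()['t'],sense()['joint_pos'].round(2))
for l,h in (('fin_tip',.011),('sleeve_grip',.036),('dial_face',0),('lever_grip',0)):
    r=mark_of(l,'wrist'); print(l,[(np.round(a['uv'],1),round(a['score'],2),finang(im,a['uv'],s,h)) for a in r[:1]])
print(proj(im,np.array([W(s,finp(np.radians(t),0,.038,.011)) for t in (120,144,168)]+[W(s,D0),W(s,D0+ax*.036)])).round(1).tolist())
```

```text
0.002 5.5 [0.13 0.17 0.01]
0.004 -3.6 [0.01 0.24 0.28]
0.006 -10.9 [-0.22  0.45  0.61]
0.0075 -17.4 [-0.25  0.46  0.77]
17.075 [-0.59  0.38  2.15  1.39  0.22  1.42]
fin_tip [(array([284.1, 192.8]), 0.7, (np.float64(149.609904433721), np.float64(0.037416782730455816)))]
sleeve_grip [(array([314.5, 237. ]), 0.97, (np.float64(211.5208808556581), np.float64(0.0029568902567747544)))]
dial_face [(array([317. , 222.3]), 0.8, (np.float64(225.96654186993706), np.float64(0.005280053128682249)))]
lever_grip [(array([432.3, 347.7]), 0.92, (np.float64(-38.07507649990916), np.float64(0.15996653709105757)))]
[[268.3, 211.4], [279.9, 195.2], [297.7, 185.1], [312.8, 227.0], [312.7, 240.5]]
```

View pics/w6.png

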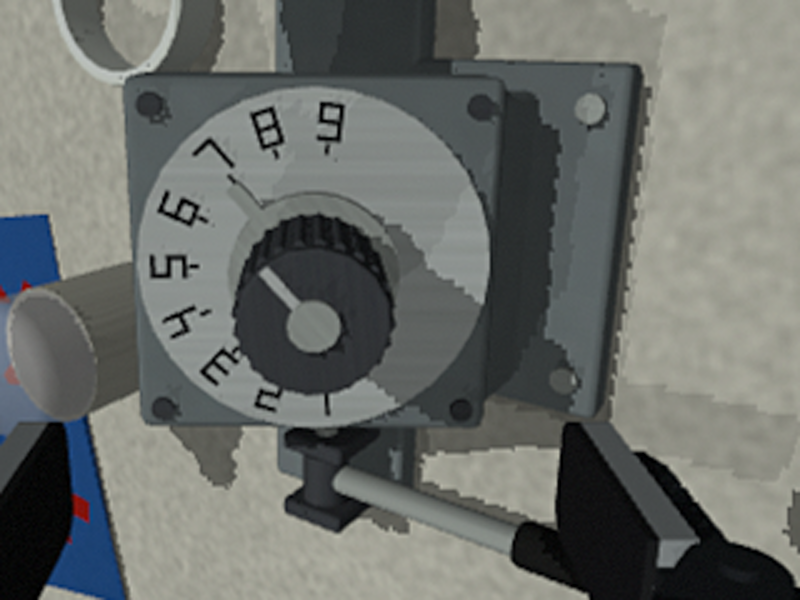

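Run:
```python
from h import *
s=np.load('s.npy'); A=punchR(s)@ax
st=sense(); q=st['ee_rot']
move_gripper(0.0)
movel(W(s,D0+ax*.073),q,feed=.1); wait(.2); f0=sense()['ft_force']
for h in np.arange(.072,.058,-.001):
    movel(W(s,D0+ax*h),q,feed=.02); wait(.08)
    st=sense(); f=(st['ft_force']-f0)@A
    if f>1.5: break
print('contact h',h,f,(st['eef_pos']-W(s,D0))@A,st['grip_width'])
movel(W(s,D0+ax*.12),q,feed=.12); print(sense()['t'])
im=get_image('wrist'); r=mark_of('fin_tip','wrist'); print(r[:1]); save(im,'w7.png',(220,150,360,270),5)
```

```text
contact h 0.06799999999999999 2.7854834840937657 0.06814218422288126 -0.0005051126991788325
21.2417
[{'uv': [282.0, 193.7], 'score': 0.76}]
```

View pics/w7.png

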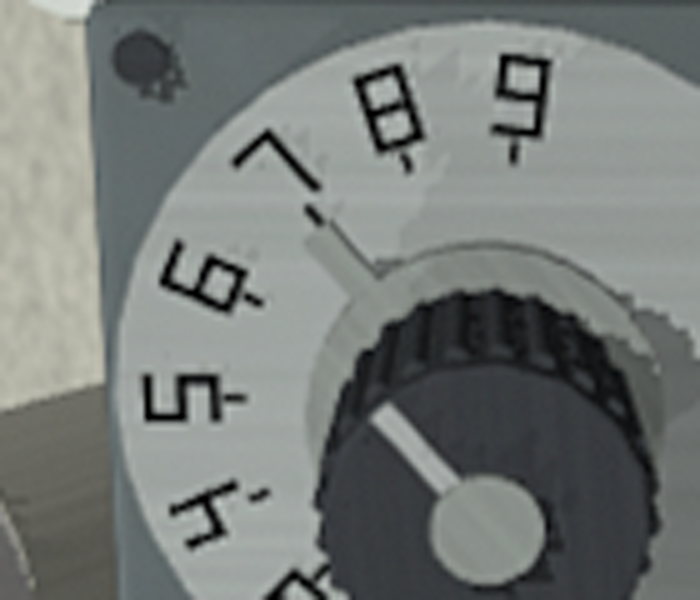

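```bash
cat >> h.py <<'E'
def lq(s,b,sg=1):
    P=punchR(s); z=P@np.array([np.sin(b),0,-np.cos(b)]); y=sg*(P@left); return quat(np.c_[np.cross(y,z),y,z])
def lp(s,q,b,back=0): # TCP with grasp point (8mm behind TCP) on lever grip, retreat back
    z=np.array([np.sin(b),0,-np.cos(b)]); return W(s,leverp(q)+z*(.008-back))
E
python3 - <<'E'
from h import *
s=np.load('s.npy')
for b in np.radians([0,15,30,40,50,60]):
  for sg in (1,-1):
    print(round(np.degrees(b)),sg,[None if (r:=solve_ik(lp(s,q,b,bk),lq(s,b,sg))) is None else np.round(r,2).tolist() for q,bk in ((0,.1),(0,0),(.8,0),(1.57,0),(1.57,.08))])
im=get_image('wrist'); r=mark_of('lever_grip','wrist'); print(r[:1],proj(im,W(s,leverp(0))), r and atz(im,r[0]['uv'],.038),W(s,leverp(0)))
E
```

```text
0 1 [[-0.26, 0.56, 1.8, -0.0, 0.79, -1.63], [-0.26, 0.74, 1.84, -0.0, 0.56, -1.63], [-0.26, 0.61, 1.71, -0.0, 0.81, -1.63], [-0.25, 0.65, 1.47, -0.0, 1.02, -1.62], [-0.25, 0.56, 1.4, -0.0, 1.18, -1.62]]
0 -1 [[-0.26, 0.56, 1.8, -0.0, 0.79, 1.51], [-0.26, 0.74, 1.84, -0.0, 0.56, 1.51], [-0.26, 0.61, 1.71, -0.0, 0.81, 1.51], [-0.25, 0.65, 1.47, -0.0, 1.02, 1.52], [-0.25, 0.56, 1.4, -0.0, 1.18, 1.52]]
15 1 [[-0.28, 0.5, 2.04, 0.06, 0.34, -1.7], [-0.27, 0.73, 2.02, 0.14, 0.13, -1.78], [-0.27, 0.57, 1.9, 0.04, 0.42, -1.67], [-0.26, 0.59, 1.66, 0.02, 0.63, -1.64], [-0.26, 0.45, 1.65, 0.02, 0.78, -1.64]]
15 -1 [[-0.28, 0.5, 2.04, 0.06, 0.34, 1.44], [-0.27, 0.73, 2.02, 0.14, 0.13, 1.36], [-0.27, 0.57, 1.9, 0.04, 0.42, 1.47], [-0.26, 0.59, 1.66, 0.02, 0.63, 1.5], [-0.26, 0.45, 1.65, 0.02, 0.78, 1.5]]
30 1 [[-0.3, 0.56, 2.29, 2.93, 0.23, 1.69], [-0.28, 0.8, 2.19, 3.03, 0.38, 1.6], [-0.28, 0.58, 2.08, 2.35, 0.05, 2.29], [-0.26, 0.57, 1.85, 0.15, 0.2, -1.78], [-0.27, 0.41, 1.89, 0.11, 0.33, -1.73]]
30 -1 [[-0.3, 0.56, 2.29, 2.93, 0.23, -1.45], [-0.28, 0.8, 2.19, 3.03, 0.38, -1.54], [-0.28, 0.58,
[... 483 characters left out ...]
7, 1.54], [-0.29, 0.75, 2.29, 3.04, 0.76, 1.59], [-0.28, 0.65, 2.06, 3.01, 0.44, 1.64], [-0.29, 0.5, 2.18, 2.98, 0.41, 1.67]]
50 -1 [None, [-0.31, 1.07, 2.37, 3.06, 1.17, -1.6], [-0.29, 0.75, 2.29, 3.04, 0.76, -1.56], [-0.28, 0.65, 2.06, 3.01, 0.44, -1.5], [-0.29, 0.5, 2.18, 2.98, 0.41, -1.47]]
60 1 [None, [-0.32, 1.26, 2.42, 3.04, 1.58, 1.51], [-0.3, 0.9, 2.36, 3.05, 1.17, 1.56], [-0.28, 0.74, 2.14, 3.05, 0.79, 1.6], [-0.3, 0.64, 2.3, 3.03, 0.85, 1.6]]
60 -1 [None, [-0.32, 1.26, 2.42, 3.04, 1.58, -1.63], [-0.3, 0.9, 2.36, 3.05, 1.17, -1.58], [-0.28, 0.74, 2.14, 3.05, 0.79, -1.54], [-0.3, 0.64, 2.3, 3.03, 0.85, -1.55]]
[] [[436.7917745  357.13033919]] [] [ 0.51909923 -0.02431046  0.038     ]
```

Run:
```python
from h import *
s=np.load('s.npy'); A=punchR(s)@ax; q=lq(s,0,-1)
movel(W(s,D0+ax*.17),feed=.15)
move_gripper(.045,25); move_to(lp(s,0,0,.13),q); movel(lp(s,0,0,.05),q,feed=.1)
wait(.1); im=get_image('wrist'); save(im,'w8.png')
st=sense(); print(st['t'],st['joint_pos'].round(2),st['ft_force'].round(2)); r=mark_of('lever_grip','wrist'); print(r[:1],proj(im,W(s,leverp(0))),r and atz(im,r[0]['uv'],.038),W(s,leverp(0)))
```

```text
24.5583 [-0.26  0.64  1.83  0.    0.67  1.51] [ 0.28 -1.13 -0.44]
[] [[314.79906012 267.7941994 ]] [] [ 0.51909923 -0.02431046  0.038     ]
```

View pics/w8.png

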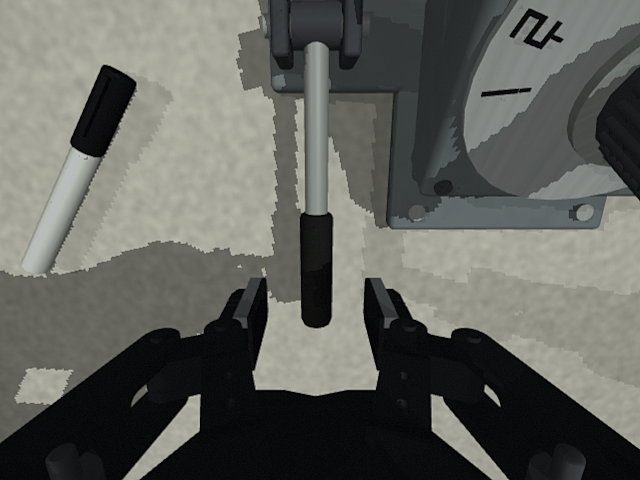

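Run:
```python
from h import *
s=np.load('s.npy'); q=lq(s,0,-1); P=punchR(s)
movel(lp(s,0,0),q,feed=.06); wait(.2); f0=sense()['ft_force']
move_gripper(.01,25); wait(.1); st=sense(); print('w',st['grip_width'],(st['ft_force']-f0)@P)
for a in np.r_[np.linspace(0,1.571,19)[1:],1.60]:
    movel(lp(s,a,0),q,feed=.06)
    st=sense(); f=(st['ft_force']-f0)@P; print(round(a,2),f.round(1),round(f@np.array([np.sin(a),0,np.cos(a)]),1),st['grip_width'].round(4))
    if np.linalg.norm(f)>20: break
print(st['t'])
```

```text
w 0.016893560255654305 [-0.3055858  -4.0330003  -0.05515641]Traceback (most recent call last):
  File "<stdin>", line 7, in <module>
AttributeError: 'float' object has no attribute 'round'
```

Run:
```python
from h import *
s=np.load('s.npy'); q=lq(s,0,-1); P=punchR(s)
f0=np.array([.28,-1.13,-.44])
for a in np.r_[np.linspace(0,1.571,19)[2:],1.60]:
    movel(lp(s,a,0),q,feed=.06)
    st=sense(); f=(st['ft_force']-f0)@P; print(round(a,2),f.round(1),round(f@np.array([np.sin(a),0,np.cos(a)]),1),round(st['grip_width'],4))
    if np.linalg.norm(f)>25: break
wait(.2); st=sense(); print(st['t'],((st['ft_force']-f0)@P).round(1))
im=get_image('wrist'); save(im,'w9.png');
```

```text
0.17 [-0.2 -3.6 -0.8] -0.8 0.0171
0.26 [ 0.5 -3.6  0.2] 0.3 0.017
0.35 [-0.6 -4.6 -1. ] -1.1 0.0171
0.44 [-0.6 -3.7 -0.2] -0.5 0.0174
0.52 [-0.8 -4.6 -0. ] -0.4 0.0174
0.61 [-0.9 -4.7 -1.5] -1.7 0.017
0.7 [-1.7 -4.4 -0. ] -1.1 0.0171
0.79 [-1.  -4.2 -0.3] -0.9 0.0175
0.87 [-1.8 -2.9 -0.1] -1.4 0.0169
0.96 [-2.6 -4.  -1. ] -2.7 0.0171
1.05 [-2.3 -3.4 -0.4] -2.2 0.0172
1.13 [-2.6 -4.1 -1.1] -2.8 0.017
1.22 [-2.1 -3.4 -0.9] -2.3 0.0171
1.31 [-2.6 -3.  -0.7] -2.6 0.0173
1.4 [-3.9 -3.5 -1.3] -4.0 0.0169
1.48 [-4.4 -3.3 -1.1] -4.5 0.017
1.57 [-2.7 -4.5 -0.4] -2.7 0.0171
1.6 [-3.7 -3.  -0.1] -3.7 0.0173
32.5417 [-3.6 -2.9  0.6]
```

View pics/w9.png

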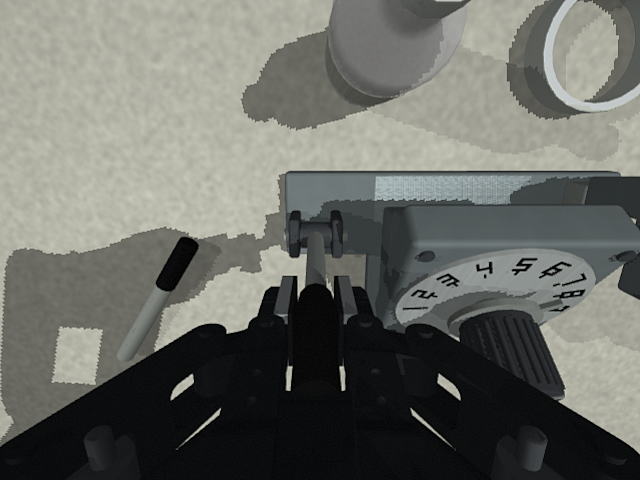

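Run:
```python
from h import *
s=np.load('s.npy'); q=lq(s,0,-1); P=punchR(s)
f0=np.array([.28,-1.13,-.44]); n=0
for a in np.arange(1.605,1.72,.008):
    movel(lp(s,a,0),q,feed=.03); wait(.12)
    st=sense(); f=(st['ft_force']-f0)@P; print(round(a,3),f.round(1))
    n=n+1 if f[0]<-11 else 0
    if f[0]<-14: break
print(st['t'])
```

```text
1.605 [-5.  -3.4  0.9]
1.613 [-4.7 -4.2 -0.6]
1.621 [-4.7 -3.4  1.1]
1.629 [-5.4 -3.7  1.4]
1.637 [-5.7 -4.3  1.4]
1.645 [-4.6 -3.6  1.4]
1.653 [-4.8 -2.6  0.8]
1.661 [-3.9 -3.3  0.8]
1.669 [-4.6 -3.4  0.3]
1.677 [-4.1 -3.3  2.1]
1.685 [-3.8 -3.7  1.7]
1.693 [-6.7 -3.3  3.5]
1.701 [-8.1 -3.8  5.4]
1.709 [-11.5  -3.6   6.8]
1.717 [-11.9  -4.4   8.2]
38.0917
```

Run:
```python
from h import *
s=np.load('s.npy'); q=lq(s,0,-1)
im=get_image('wrist'); f1=im['frame'][150:450,180:480]
move_gripper(.05); wait(.2); p=sense()['eef_pos']; movel(p+[0,0,.11],q,feed=.12); wait(.1)
st=sense(); print(st['t'],st['ft_force'])
im=get_image('wrist'); f2=im['frame']
print('pred base/top upright, 1.5, 1.45',[proj(im,np.array([W(s,leverp(a,0.154))]))[0].round(1).tolist() for a in (1.571,1.5,1.45)])
r=mark_of('lever_grip','wrist'); print(r[:1],[proj(im,W(s,leverp(a)))[0].round(1).tolist() for a in (1.571,1.5,1.45)])
for c in ('scene','top'):
    i2=get_image(c); r=mark_of('lever_grip',c); print(c,r[:1],[proj(i2,W(s,leverp(a)))[0].round(1).tolist() for a in (1.571,1.5,1.45,1.4)],'tip',[proj(i2,W(s,leverp(a,.154)))[0].round(1).tolist() for a in (1.571,1.45)], 'pivot',proj(i2,W(s,leverp(0,0)))[0].round(1))
    if c=='scene': sc=cv2.resize(i2['frame'][200:350,170:320],(300,300),interpolation=cv2.INTER_CUBIC)
out=np.hstack([cv2.resize(f2,(400,300)),sc])
cv2.imwrite('pics/w10.png',out[:,:,::-1])
```

```text
39.9333 [-0.03315487 -0.64786777 -0.00130459]
pred base/top upright, 1.5, 1.45 [[315.1, 276.4], [315.1, 291.4], [315.1, 301.3]]
[{'uv': [316.8, 260.2], 'score': 0.65}] [[315.2, 258.4], [315.2, 269.0], [315.2, 276.2]]
scene [{'uv': [281.0, 270.8], 'score': 0.83}] [[282.5, 269.6], [280.8, 266.0], [279.7, 263.6], [278.5, 261.4]] tip [[281.6, 261.8], [277.9, 254.2]] pivot [285.6 295.9]
top [{'uv': [389.5, 218.1], 'score': 0.71}] [[392.9, 215.8], [392.0, 220.5], [391.4, 223.8], [390.8, 227.1]] tip [[394.4, 213.2], [392.5, 223.6]] pivot [387.8 224.6]
```

View pics/w10.png

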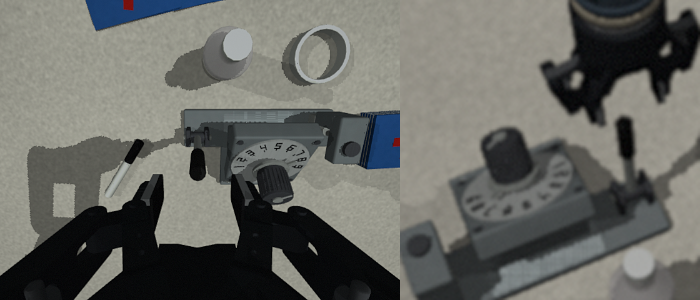

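Run:
```python
from h import *
s=np.load('s.npy'); q=lq(s,0,-1); P=punchR(s)
L=lambda x,z: W(s,np.array([x,.110,z]))
movel(L(-.015,.26),q,feed=.15); move_gripper(0.); movel(L(-.015,.165),q,feed=.12); wait(.15); f0=sense()['ft_force']
movel(L(.004,.165),q,feed=.06)
for x in np.arange(.005,.03,.001):
    movel(L(x,.165),q,feed=.03); wait(.08); st=sense(); f=(st['ft_force']-f0)@P; print(round(x,3),f.round(1))
    if f[0]<-10: break
print(st['eef_pos'],L(x,.165))
movel(L(-.03,.165),q,feed=.1); movel(L(-.08,.28),q,feed=.2); print(sense()['t'],sense()['ft_force'])
o=[]
for c in ('wrist','scene','top'):
    i2=get_image(c); print(c,[(l,[(np.round(a['uv'],1).tolist(),round(a['score'],2)) for a in mark_of(l,c)[:1]]) for l in ('lever_grip','fin_tip','marker','drink','tape','card_stack')])
    f=i2['frame']; o.append(cv2.resize(f if c=='wrist' else f[190:340,170:320] if c=='scene' else f[160:310,350:500],(400 if c=='wrist' else 200,300 if c=='wrist' else 200),interpolation=cv2.INTER_CUBIC))
o[1:]=[np.vstack([x,np.zeros((100,200,3),np.uint8)]) for x in o[1:]]
cv2.imwrite('pics/w11.png',np.hstack(o)[:,:,::-1])
```

```text
0.005 [-0.2  0.3 -0.2]
0.006 [-0.2  1.1 -0.8]
0.007 [-1.4  0.3 -0.8]
0.008 [-0.6  0.5 -0.5]
0.009 [-1.6  0.3  0.6]
0.01 [-6.  -0.   1.7]
0.011 [-8.3  0.4  3.3]
0.012 [-9.7 -0.8  5.2]
0.013 [-11.9  -0.6   6.9]
[ 0.61804699 -0.04453042  0.16491182] [ 0.62196593 -0.04536855  0.165     ]
47.25 [ 0.21688875 -0.46967417 -0.07795432]
wrist [('lever_grip', [([315.3, 78.9], 0.71)]), ('fin_tip', [([481.4, 106.6], 0.6)]), ('marker', [([193.5, 166.7], 0.69)]), ('drink', [([409.6, 125.2], 0.39)]), ('tape', []), ('card_stack', [([436.4, 123.9], 0.18)])]
scene [('lever_grip', [([281.5, 272.0], 0.83)]), ('fin_tip', [([216.7, 296.9], 0.68)]), ('marker', [([333.3, 248.9], 0.71)]), ('drink', [([292.4, 366.2], 0.8)]), ('tape', []), ('card_stack', [([109.7, 368.3], 0.83)])]
top [('lever_grip', [([391.4, 217.4], 0.43)]), ('fin_tip', []), ('marker', [([308.7, 243.8], 0.8)]), ('drink', [([417.4, 172.2], 0.89)]), ('tape', [([498.4, 182.0], 0.76)]), ('card_stack', [([573.0, 266.4], 0.72)])]
```

View pics/w11.png

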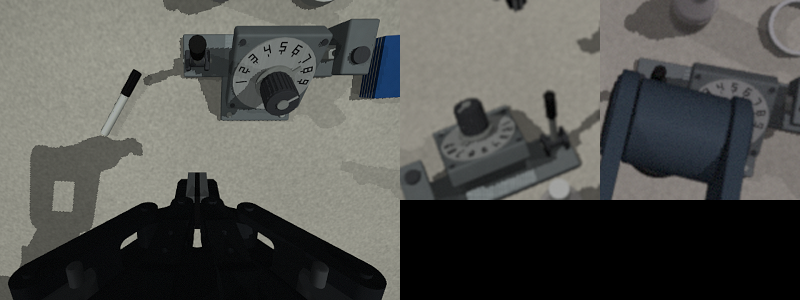

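```bash
python3 -c "
from bench import *
wait(.3); print(sense()['ft_force'],sense()['t']); sign_off()"
```

```text
[-0.32434348 -0.0937679   0.05940471] 48.6
the job is handed in; nothing more can be done
```

The depth sleeve is locked on 7 and the lever stands upright against its stop. I handed the job in at 48.6 s with the robot clear of everything.

**Sleeve:** It started between 2 and 3, about 5 mm in. I gripped it, pressed it to the hard stop, turned it clockwise and let it go.
- A mistake of mine: I aimed at 150.8° although 7 is at 144°. The sleeve jammed on a tooth as I pulled it out, with about 17 N of pull, and snapped into 7 when I opened the fingers.
- **Check after release:** The fin sat on 7's tick in the close-up. A fingertip touched the sleeve's top about 57 mm above the plate, where 56 mm means fully out and about 51 mm would mean stuck on a tooth.

**Lever:** I raised it by the grip, and it slipped somewhat in the pads near the top. After letting go I pushed it again with closed fingers.
- **Contact:** Contact came with the rod's front about 20.5 mm ahead of the punch origin; upright would be 21 mm. The force then rose to about 12 N and the fingers stopped advancing, so it is at the stop.
- **Cameras:** Before that push, the three cameras put the angle at about 1.53 to 1.59 rad, which agrees with upright within their noise.

**Surroundings:** The marker, drink and card stack read where they were, to within about 3 pixels. The tape had no good starting reading to compare with, but the arm never went near it.

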